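# Collect the sawn tubes from the cut-off machine's catch tray

## Robot

A 7-joint arm with a two-finger parallel gripper is mounted at the origin on the work surface. World frame = base frame: x ahead of the robot, y to its left, z up, the work surface at z = 0. Lengths are in m, angles in rad, forces in N, time in s.
With the tool pointing down it reaches from about 0.4 to 0.875 m from the base axis. Payload 19.3 kg.
Tool frame: the origin (TCP) lies midway between the tips of the shut fingers; the grasp point (between the pads) lies 19 mm behind it; x points along the fingers, y is the direction in which the jaws open and shut, and the axes are right-handed (so a half turn about x gives the same grasp; the last joint's range is limited). The gripper opens to 85 mm and grips with 20 to 120 N. Pads are 22 mm wide; open, the fingers measure 114 mm over their backs; the gripper's body (76 mm by 85 mm) begins 54 mm behind the grasp point. The pads swing forward as they close: fully open they stand 13 mm farther back than shut.
Start: joints at [-1.331, 0.521, -0.036, 1.599, 0.021, 1.021, -0.113], TCP at [0.191, 0.595, 0.231] pointing down, gripper open.
Joint ranges: [-2.91, 2.91], [-0.3, 2.13], [-1.5, 1.42], [0.17, 2.43], [-1.26, 4.41], [0.16, 1.93], [-2.52, 2.52]. Speed limits (rad/s): [1.89, 1.89, 2.39, 2.39, 3.01, 3.01, 3.01].

## Interface

Orientations are given as [roll, pitch, yaw] about the fixed x, y, z axes, in that order (R = Rz(yaw) Ry(pitch) Rx(roll)).
In Python, from workcell import bot gives the robot as it stands. The module is installed in compiled form; this text tells all that it offers.
- The arm moves only by the tool servo_tool, never from a script. Its argument "targets" is a list of rows, each an object of numbers: "x", "y", "z": the shift along the tool's x, y, z as a fraction of full scale; "wx", "wy", "wz": the turn, a rotation vector about the tool's x, y, z as a fraction of full scale. A call has 1 to 12 rows; each row is the pose to reach, as a shift and turn from the pose measured when the call began, along the tool's axes at that moment, turning the shorter way round; what a row does not reach only later rows make up. Full scale, the value 1, is 40 cm for a shift and 360 degrees for a turn. A row lasts 1/8 s, in which the tool goes at most 62.5 mm and 10.7 degrees, less where a joint would pass 70% of its speed; a pose out of reach is approached as far as the arm can. A call with a number of a shift or a turn outside -1 to 1 is refused whole. A call with a gripper value outside its range is refused whole. "grip" is the gripper command: -1 is shut, 1 is fully open, values between are in proportion, set as the call begins (left out, the last holds). The fingers move at their own pace and stop on an object; "squeeze" is the grip in N (left out, the last holds). Time passes only in rows, so rows that repeat a pose let the fingers close. It gives the time, the measured TCP pose, the force and the opening at its end, in the units of the state.
- bot.observe(): the state, without advancing time (a new reading comes with each control period).
- bot.grab_frame(name): name is "scene" or "top"; returns (picture, depth): 420x560x3 uint8, red, green, blue; 420x560 float32, m along the optical axis (not along the pixel's ray), 0 where there is no reading.
- bot.get_calibration(name): a dict with "intrinsics" (3x3 intrinsics, pixels), "R" (3x3) and "t" (3): a world point X has camera coordinates R X + t. Camera axes: x right, y down, z forward; pixel columns grow to the right and rows downward; lengths in m; the calibration is good to about 2 mm. A picture is of the moment at which its call begins. get_calibration takes no time and is no camera call.
- bot.job_done(): hands the job in, once; it reports no verdict.
Trained networks look in the newest picture that a camera, given by its name, has taken for a name from the list of things; names that differ only in an ending like _2 or _b are one class to them, and where a whole thing is asked for, a point or a joint stands for the part that bears it (a point fixed in the world has none). Each returns a list of dicts, best first, with "confidence" (0 to 1); they miss things now and then, are a little off and sometimes report something else, mostly with a low value. They report only what shows in the picture. A call takes as long as a camera call.
- bot.trace(camera, target): "mask" (420x560 bool, what is visible of it) and "pixel" ([column, row] in pixels, amid what is visible of it).
The state is a dict: "clock": time; "qpos": joint angles; "qd": joint speeds; "joint_efforts": joint torques, N m; "position": TCP position; "tool_rot": TCP orientation; "force": force on the tool from outside, world axes, zero at the start; "moment": the same for the moment, N m; "grip_width": finger opening in m.
Only numpy, scipy, OpenCV 4.12 (cv2) and the standard library are available. Lean on these libraries where they do the work, as an engineer would, in place of code of your own. Each camera call takes 0.05 s, during which the arm holds its last target. There are 200 camera calls.

## Task

First clear the wooden offcut out of the machine's catch tray into the scrap pan on top of the machine. Then collect both sawn steel tubes, including the one still stuck most of the way inside the machine's mouth, and lay them flat, side by side, on the floor of the grey tote; set them down, do not let them fall. Leave the jar and the can where they are.

Things in the scene. Friction and masses are not known exactly. Their poses are not given: they have to be found in the camera images.
- machine: Bench cut-off machine, fixed, catch tray in front. Origin: on the bench under the middle of its mouth, in the mouth's plane; y points straight out of the mouth over the tray, z up. Housing: y -360 to 0 mm, x -165 to 165 mm, top at z 180 mm; its face above the mouth is upright.
- mouth (a point): Middle of the mouth's lower edge, 4 mm above the bench, axes as the machine's. The mouth and the tunnel behind are 256 mm wide, 66 mm high, 170 mm deep, floor level with the tray's. On its +x side one tube sticks out by only 20 to 28 mm, too close to the upright face for an upright gripper.
- tray (a point): Middle of the catch tray's floor, 4 mm above the bench, axes as the machine's. Inside 250 mm along x, 212 mm along y; walls 3 mm thick, rims 32 mm above the floor. One tube lies in its -x half; the offcut lies in its +x half, in front of the tube in the mouth.
- pan (a point): Middle of the inner floor of the scrap pan, an open steel pan fixed on top of the machine (floor 184 mm above the bench; inside 212 mm along the machine's x, 152 mm along its y; rim 31 mm above its floor). Axes parallel to the machine's.
- tube_a: Finished part: sawn length of steel box section, 40 x 40 mm in section, 150 mm long, open ends, 4 mm wall, about 0.4 kg. Origin: middle of its underside as it lies; its y axis runs along its length.
- tube_a_mid (a point): Centre of tube_a (20 mm above its underside); its y axis runs along the tube.
- tube_b: Finished part, same as tube_a; either of the two may be the one in the mouth: sawn length of steel box section, 40 x 40 mm in section, 150 mm long, open ends, 4 mm wall, about 0.4 kg. Origin: middle of its underside as it lies; its y axis runs along its length.
- tube_b_mid (a point): Centre of tube_b, as for tube_a.
- offcut: Wooden offcut block, 90 (its x) x 45 (its y) x 35 mm high, 0.1 kg, lying in the tray. Origin: middle of its underside.
- tote: Grey plastic open tote, loose, 1.5 kg: outside 200 (its x) x 220 (its y) x 80 mm high, walls and floor 5 mm thick. Origin: middle of its underside. The tubes fit lying along its y, one each side of the middle.
- jar: Bystander: glass jar, 72 mm across, 95 mm high. Origin: middle of its underside.
- can: Bystander: can, 68 mm across, 110 mm high. Origin: middle of its underside.

How it is judged:
On the way, in this order (a step that is already met when the one before it is completed fails the run):
1. the offcut lies in the scrap pan, let go (x of offcut in the frame of pan between -0.1 and 0.1 m and y of offcut in the frame of pan between -0.075 and 0.075 m and z of offcut in the frame of pan between -0.01 and 0.05 m and contact force between the fingers and offcut below 0.1 N and linear speed of offcut below 0.02 m/s), for 0.2 s.
2. a first tube lies flat on the tote's floor, let go (((x of tube_a_mid in the frame of tote between -0.08 and 0.08 m and y of tube_a_mid in the frame of tote between -0.09 and 0.09 m and z of tube_a_mid in the frame of tote below 0.035 m and angle between tube_a_mid's own y axis and vertical between 1.47 and 1.67 rad and contact force between the fingers and tube_a below 0.1 N and linear speed of tube_a below 0.02 m/s) or (x of tube_b_mid in the frame of tote between -0.08 and 0.08 m and y of tube_b_mid in the frame of tote between -0.09 and 0.09 m and z of tube_b_mid in the frame of tote below 0.035 m and angle between tube_b_mid's own y axis and vertical between 1.47 and 1.67 rad and contact force between the fingers and tube_b below 0.1 N and linear speed of tube_b below 0.02 m/s))), for 0.2 s.
3. both tubes lie flat on the tote's floor, let go (x of tube_a_mid in the frame of tote between -0.08 and 0.08 m and y of tube_a_mid in the frame of tote between -0.09 and 0.09 m and z of each of tube_a_mid, tube_b_mid in the frame of tote below 0.035 m and angle between tube_a_mid's own y axis and vertical between 1.47 and 1.67 rad and contact force between the fingers and tube_a below 0.1 N and linear speed of each of tube_a, tube_b below 0.02 m/s and x of tube_b_mid in the frame of tote between -0.08 and 0.08 m and y of tube_b_mid in the frame of tote between -0.09 and 0.09 m and angle between tube_b_mid's own y axis and vertical between 1.47 and 1.67 rad and contact force between the fingers and tube_b below 0.1 N), for 0.2 s.
At the end, for the whole second after the job is handed in: The offcut is at rest inside the scrap pan; both tubes are at rest inside the tote, each level within about 0.1 rad and resting on its floor (centre less than 35 mm above the tote's underside), not stacked; the tote stands level; nothing is held (all of step 1 and all of step 3 and angle between tote's own z axis and vertical below 0.05 rad); the robot touches nothing.
It fails at once if the jar is moved by more than 30 mm (distance of jar from where it was at the start of the episode above 0.03 m).
It fails at once if the can is moved by more than 30 mm (distance of can from where it was at the start of the episode above 0.03 m).
It fails at once if a tube falls or is thrown (faster than 0.8 m/s while not held: a drop of more than about 30 mm) (linear speed of tube_a above 0.8 m/s and contact force between the fingers and tube_a below 0.05 N).
It fails at once if a tube falls or is thrown (faster than 0.8 m/s while not held: a drop of more than about 30 mm) (linear speed of tube_b above 0.8 m/s and contact force between the fingers and tube_b below 0.05 N).
It also fails if it takes over 72 s, if anything falls off the work surface, if the arm or the gripper's body presses on something with over 40 N, if the wrist force passes 120 N, or if a joint passes its speed limit or range.

## Working session

There is one attempt and no reset: what is moved stays moved. The work goes in short steps, Python scripts to look and compute and a tool call to move; the robot and the scene stay as the last step left them, time stands still between calls to the robot, and variables do not carry over. Pictures are saved under pics/ and viewed, on a budget of 10 in all, crops included, one or two more only if the job needs it, and the job is handed in when it is done.

Besides the shell and the picture viewer there is one more tool, called as a command line: name --argument value ..., lists and objects as JSON in quotes. servo_tool: Moves the arm, as the interface text tells. Shift numbers are shares of 40 cm and turn numbers shares of 360 degrees, none past 1 either way. Its arguments: {"type":"object","properties":{"targets":{"type":"array"},"grip":{"type":"number"},"squeeze":{"type":"number"}},"required":["targets"]}

```bash
mkdir -p pics; cat > h.py <<'E'
import numpy as np, cv2
from workcell import bot
def cloud(name):
    p,d=bot.grab_frame(name); c=bot.get_calibration(name)
    K=np.array(c["intrinsics"]);R=np.array(c["R"]);t=np.array(c["t"])
    v,u=np.mgrid[:420,:560]
    X=np.stack([(u-K[0,2])/K[0,0]*d,(v-K[1,2])/K[1,1]*d,d],-1)
    return p,d,(X-t)@R
E
python3 - <<'E'
from h import *
o=bot.observe();print(o)
ims=[]
for n in("scene","top"):
    p,d,W=cloud(n);np.save(n+"W.npy",W);cv2.imwrite(f"pics/{n}0.png",p[...,::-1])
    print(n,bot.get_calibration(n))
    for t in("machine","tube_a","offcut","tote","jar","can","pan","tray"):
        try:
            for r in bot.trace(n,t):
                m=r["mask"]&(d>0);P=W[m]
                print(t,round(r["confidence"],2),np.round(r["pixel"]),m.sum(),np.round(np.median(P,0),3),np.round(np.percentile(P,2,0),3),np.round(np.percentile(P,98,0),3))
        except Exception as e: print(t,e)
E
```

```text
{'clock': 0.0, 'qpos': array([-1.3311827 ,  0.52203944, -0.03633384,  1.59996341,  0.02118464,
        1.02110238, -0.11276969]), 'qd': array([ 0.00071099,  0.00182712,  0.00056955,  0.00018217, -0.00094713,
       -0.0017276 ,  0.00017213]), 'joint_efforts': array([ 1.62707976e-03, -9.27103043e+01,  1.98053151e+00, -3.69931984e+01,
        1.78955850e-02,  8.23546696e-03, -3.70621012e-05]), 'position': array([0.1904792 , 0.59493079, 0.23072578]), 'tool_rot': array([-1.5146749 ,  1.56966806, -1.82447144]), 'force': array([ 0.12136218,  0.00600732, -0.07651295]), 'moment': array([-0.06785748, -0.01533739, -0.04193661]), 'grip_width': 0.08502713589255409}
scene {'intrinsics': array([[386.61488365,   0.        , 286.32645573],
       [  0.        , 386.61488365, 207.5257096 ],
       [  0.        ,   0.        ,   1.        ]]), 'R': array([[-0.66300656,  0.74857193,  0.00789749],
       [ 0.60126124,  0.53875984, -0.59010403],
       [-0.44599016, -0.38649439, -0.80728859]]), 't': array([ 0.3461804 , -0.33702065,  1.3924964 ])}
machine 0.68 [232. 136.] 19782 [ 0.554 -0.164  0.175] [ 0.
[... 1820 characters left out ...]
6.] 1339 [0.443 0.019 0.044] [ 0.424 -0.054  0.039] [0.463 0.089 0.048]
offcut 0.8 [308. 246.] 886 [0.553 0.019 0.039] [ 0.51  -0.005  0.008] [0.595 0.045 0.042]
offcut 0.27 [309. 296.] 1334 [0.444 0.019 0.044] [ 0.424 -0.054  0.039] [0.463 0.089 0.048]
tote 0.62 [139. 278.] 10701 [0.474 0.394 0.006] [0.38  0.271 0.001] [0.573 0.488 0.081]
jar 0.82 [283. 143.] 1041 [0.774 0.079 0.093] [0.75  0.048 0.015] [0.813 0.111 0.098]
can 0.81 [196. 169.] 1046 [0.715 0.259 0.108] [0.691 0.232 0.016] [0.75  0.291 0.113]
pan 0.61 [433. 269.] 44417 [ 0.503 -0.206  0.18 ] [ 0.349 -0.426  0.001] [0.66  0.11  0.213]
tray 0.95 [429. 271.] 44847 [ 0.503 -0.205  0.18 ] [ 0.348 -0.427  0.001] [0.661 0.111 0.213]
```

View pics/scene0.png

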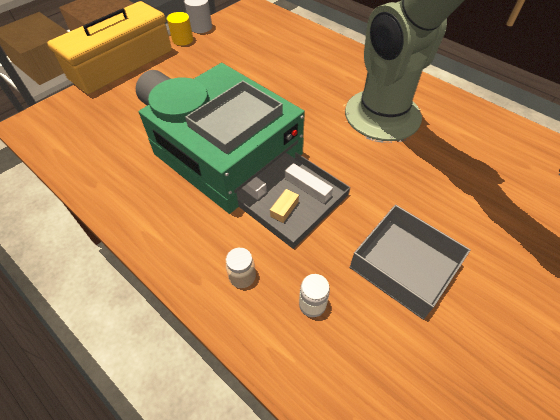

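View pics/top0.png

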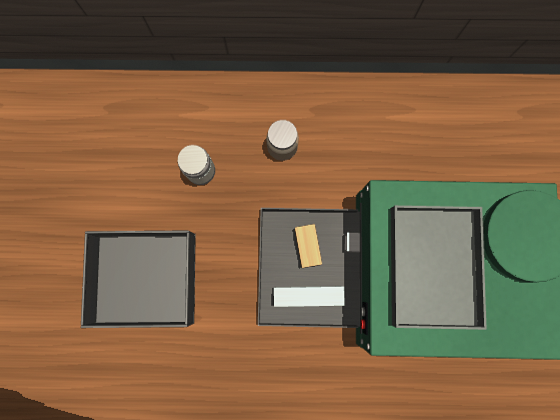

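The top view shows the machine on the right with its mouth facing +y. The offcut is at (308,246), the tray tube at (307,296), the stuck tube end at (349,241), and the tote at (139,278). Next I'll fit these precisely.

```bash
cat >> h.py <<'E'
from scipy.spatial.transform import Rotation as Ro
def rect(W,m,z0,z1,crop=None):
    q=m&(W[...,2]>z0)&(W[...,2]<z1); P=W[q]
    if crop: P=P[(P[:,0]>crop[0])&(P[:,0]<crop[1])&(P[:,1]>crop[2])&(P[:,1]<crop[3])]
    (c,s,a)=cv2.minAreaRect((P[:,:2]*1000).astype(np.float32))
    return np.round(c,1),np.round(s,1),round(a,2),len(P),np.round(np.median(P[:,2]),4)
def down(yaw): # fingers down; jaw axis (tool y) at angle yaw from world x
    y=np.array([np.cos(yaw),np.sin(yaw),0]);x=np.array([0,0,-1.]);return np.c_[x,y,np.cross(x,y)]
def tilt(deg): # fingers toward -y, deg below horizontal; jaws along world +-x
    a=np.radians(deg);x=np.array([0,-np.cos(a),-np.sin(a)]);y=np.array([1.,0,0]);return np.c_[x,y,np.cross(x,y)]
def go(p,R):
    o=bot.observe();C=Ro.from_euler("xyz",o["tool_rot"]);best=None
    for f in(0,np.pi):
        T=Ro.from_matrix(R)*Ro.from_euler("x",f);rv=(C.inv()*T).as_rotvec()
        s=C.inv().apply(np.array(p)-o["position"])
        n=max(np.linalg.norm(s)/.0625,np.degrees(np.linalg.norm(rv))/10.7)
        print("flip" if f else "same","xyz",np.round(s/.4,4),"w",np.round(rv/2/np.pi,4),"rows>=",round(n,1))
    return
def st():
    o=bot.observe();print(round(o["clock"],2),np.round(o["position"],4),np.round(Ro.from_euler("xyz",o["tool_rot"]).as_matrix(),3).tolist(),"F",np.round(o["force"],1),"w",round(o["grip_width"],4),"q",np.round(o["qpos"],2))
E
python3 - <<'E'
from h import *
A=np.ones((420,560),bool)
for n in("top","scene"):
    W=np.load(n+"W.npy")
    print(n,"tote rim",rect(W,A,.074,.086,(.33,.62,.23,.53)))
    print("tubeA",rect(W,A,.0405,.05,(.41,.475,-.075,.11)))
    print("offcut",rect(W,A,.035,.0425,(.49,.62,-.03,.07)))
    print("tubeB",rect(W,A,.040,.05,(.53,.60,-.105,-.05)))
    print("panrim",rect(W,A,.207,.222,(.3,.7,-.45,-.06)))
    print("panfloor",rect(W,A,.176,.192,(.42,.62,-.26,-.16)))
    print("housing top",rect(W,A,.176,.184,(.3,.75,-.3,-.06)))
    print("tray rim",rect(W,A,.032,.039,(.36,.65,.03,.16)))
    P=W[(abs(W[...,0]-.5)<.1)&(W[...,1]>-.13)&(W[...,1]<-.06)&(W[...,2]>.08)&(W[...,2]<.16)];print("face",len(P),np.round(np.median(P,0),4) if len(P) else 0)
o=bot.observe();st()
for nm,y in(("tube",0),("off",.2)): print(nm);go([.553,.02,.2],down(y))
E
```

```text
top tote rim (array([476.6, 381.5]), array([199.9, 222.5]), 1.22, 1088, np.float64(0.0791))
tubeA (array([443.2,  17.5]), array([ 40.2, 148.3]), 1.06, 1259, np.float64(0.0437))
offcut (array([552.5,  19.6]), array([89.9, 45. ]), 10.47, 805, np.float64(0.0389))
tubeB (array([561. , -77.3]), array([39.4, 27.9]), 0.17, 237, np.float64(0.0437))
panrim (array([ 522.4, -281.6]), array([307.2, 253.9]), 89.77, 6688, np.float64(0.2102))
panfloor (array([ 516.2, -210. ]), array([100. , 192.3]), 90.0, 5536, np.float64(0.1838))
housing top (array([ 506., -194.]), array([211.9, 329.7]), 89.88, 13555, np.float64(0.1808))
tray rim (array([507.6,  78.2]), array([ 96. , 256.1]), 89.68, 434, np.float64(0.0362))
face 765 [ 0.4997 -0.0887  0.1217]
scene tote rim (array([477.3, 380.8]), array([203.6, 220.1]), 1.3, 805, np.float64(0.0789))
tubeA (array([443.5,  17.8]), array([ 44.6, 151.2]), 2.13, 534, np.float64(0.0437))
offcut (array([554.8,  20.2]), array([91.5, 45.5]), 10.66, 399, np.float64(0.0388))
tubeB (array([562.4, -83.5]), array([42.8, 43. ]), 0.01, 157, np.float64(0.0437))
panrim (array([ 522.2, -287.8]), array([252.1, 327.8]), 1.28, 2289, np.float64(0.2101))
panfloor (array([ 520. , -210.1]), array([199.8,  99.9]), 0.07, 1525, np.float64(0.1839))
housing top (array([ 507.3, -192.9]), array([213.4, 331.8]), 89.83, 3700, np.float64(0.1805))
tray rim (array([508. ,  78.7]), array([ 96.7, 257.9]), 89.67, 321, np.float64(0.0357))
face 1027 [ 0.5047 -0.089   0.1215]
0.9 [0.1906 0.5952 0.2313] [[-0.0, 0.305, 0.952], [-0.0, 0.952, -0.305], [-1.0, -0.0, -0.0]] F [-0.3  0.6  0.6] w 0.0854 q [-1.33  0.52 -0.04  1.6   0.02  1.02 -0.11]
tube
same xyz [ 0.0783 -1.0933  1.3014] w [0.2007 0.     0.    ] rows>= 10.9
flip xyz [ 0.0783 -1.0933  1.3014] w [-0.2993 -0.      0.    ] rows>= 10.9
off
same xyz [ 0.0783 -1.0933  1.3014] w [0.1689 0.     0.    ] rows>= 10.9
flip xyz [ 0.0783 -1.0933  1.3014] w [-0.3311 -0.      0.    ] rows>= 11.1
```

servo_tool --targets '[{"x": 0.02,"y": -0.8,"z": 0.95,"wx": -0.0786},{"x": 0.02,"y": -0.8,"z": 0.95,"wx": -0.0786},{"x": 0.02,"y": -0.8,"z": 0.95,"wx": -0.0786},{"x": 0.02,"y": -0.8,"z": 0.95,"wx": -0.0786},{"x": 0.02,"y": -0.8,"z": 0.95,"wx": -0.0786},{"x": 0.02,"y": -0.8,"z": 0.95,"wx": -0.0786},{"x": 0.02,"y": -0.8,"z": 0.95,"wx": -0.0786},{"x": 0.02,"y": -0.8,"z": 0.95,"wx": -0.0786},{"x": 0.02,"y": -0.8,"z": 0.95,"wx": -0.0786},{"x": 0.02,"y": -0.8,"z": 0.95,"wx": -0.0786},{"x": 0.02,"y": -0.8,"z": 0.95,"wx": -0.0786},{"x": 0.02,"y": -0.8,"z": 0.95,"wx": -0.0786}]' --grip 0.55

```text
$.targets[0]: bad value
```

```bash
python3 - <<'E'
from h import *
st()
for z in(.1,.008): go([.553,.0197,z],down(np.radians(100.5)))
E
```

```text
0.9 [0.1906 0.5952 0.2313] [[-0.0, 0.305, 0.952], [-0.0, 0.952, -0.305], [-1.0, -0.0, -0.0]] F [-0.3  0.6  0.6] w 0.0854 q [-1.33  0.52 -0.04  1.6   0.02  1.02 -0.11]
same xyz [ 0.3283 -1.094   1.3016] w [-0.0785 -0.      0.    ] rows>= 11.1
flip xyz [ 0.3283 -1.094   1.3016] w [0.4215 0.     0.    ] rows>= 14.2
same xyz [ 0.5583 -1.094   1.3016] w [-0.0785 -0.      0.    ] rows>= 11.5
flip xyz [ 0.5583 -1.094   1.3016] w [0.4215 0.     0.    ] rows>= 14.2
```

servo_tool --targets '[{"x": 0.02,"y": -0.8,"z": 0.95,"wx": -0.0786,"wy": 0,"wz": 0},{"x": 0.02,"y": -0.8,"z": 0.95,"wx": -0.0786,"wy": 0,"wz": 0},{"x": 0.02,"y": -0.8,"z": 0.95,"wx": -0.0786,"wy": 0,"wz": 0},{"x": 0.02,"y": -0.8,"z": 0.95,"wx": -0.0786,"wy": 0,"wz": 0},{"x": 0.02,"y": -0.8,"z": 0.95,"wx": -0.0786,"wy": 0,"wz": 0},{"x": 0.02,"y": -0.8,"z": 0.95,"wx": -0.0786,"wy": 0,"wz": 0},{"x": 0.02,"y": -0.8,"z": 0.95,"wx": -0.0786,"wy": 0,"wz": 0},{"x": 0.02,"y": -0.8,"z": 0.95,"wx": -0.0786,"wy": 0,"wz": 0},{"x": 0.02,"y": -0.8,"z": 0.95,"wx": -0.0786,"wy": 0,"wz": 0},{"x": 0.02,"y": -0.8,"z": 0.95,"wx": -0.0786,"wy": 0,"wz": 0}]' --grip 0.55

```text
clock: 2.15
position: [0.4548, 0.175, 0.2233]
tool_rot: [1.612, 1.57, 1.796]
force: [-0.3, 0.4, -0.1]
grip_width: 0.0661
```

```bash
python3 - <<'E'
from h import *
st()
for z in(.1,.008): go([.553,.0197,z],down(np.radians(100.5)))
E
```

```text
2.15 [0.4548 0.175  0.2233] [[-0.0, -0.183, 0.983], [0.0, 0.983, 0.183], [-1.0, 0.0, -0.0]] F [-0.3  0.4 -0.1] w 0.0661 q [-0.47  0.31 -0.02  1.96  0.01  0.87  1.26]
same xyz [ 0.3082 -0.4266  0.1705] w [ 0.0001 -0.     -0.0001] rows>= 3.5
flip xyz [ 0.3082 -0.4266  0.1705] w [-4.999e-01  1.000e-04 -0.000e+00] rows>= 16.8
same xyz [ 0.5382 -0.4267  0.1705] w [ 0.0001 -0.     -0.0001] rows>= 4.5
flip xyz [ 0.5382 -0.4267  0.1705] w [-4.999e-01  1.000e-04 -0.000e+00] rows>= 16.8
```

servo_tool --targets '[{"x": 0.2,"y": -0.4266,"z": 0.1705,"wx": 0,"wy": 0,"wz": 0},{"x": 0.2,"y": -0.4266,"z": 0.1705,"wx": 0,"wy": 0,"wz": 0},{"x": 0.2,"y": -0.4266,"z": 0.1705,"wx": 0,"wy": 0,"wz": 0},{"x": 0.2,"y": -0.4266,"z": 0.1705,"wx": 0,"wy": 0,"wz": 0},{"x": 0.35,"y": -0.4266,"z": 0.1705,"wx": 0,"wy": 0,"wz": 0},{"x": 0.48,"y": -0.4266,"z": 0.1705,"wx": 0,"wy": 0,"wz": 0},{"x": 0.535,"y": -0.4266,"z": 0.1705,"wx": 0,"wy": 0,"wz": 0},{"x": 0.535,"y": -0.4266,"z": 0.1705,"wx": 0,"wy": 0,"wz": 0}]'

```text
clock: 3.15
position: [0.5519, 0.0216, 0.0082]
tool_rot: [2.656, 1.568, 2.842]
force: [0.3, -0.1, 0.0]
grip_width: 0.066
```

servo_tool --targets '[{"x": 0,"y": 0,"z": 0,"wx": 0,"wy": 0,"wz": 0},{"x": 0,"y": 0,"z": 0,"wx": 0,"wy": 0,"wz": 0},{"x": 0,"y": 0,"z": 0,"wx": 0,"wy": 0,"wz": 0},{"x": 0,"y": 0,"z": 0,"wx": 0,"wy": 0,"wz": 0},{"x": 0,"y": 0,"z": 0,"wx": 0,"wy": 0,"wz": 0}]' --grip -1 --squeeze 50

```text
clock: 3.78
position: [0.5526, 0.0224, 0.0096]
tool_rot: [1.85, 1.569, 2.037]
force: [-2.0, 2.9, 10.8]
grip_width: 0.0439
```

```bash
python3 - <<'E'
from h import *
st()
go([.505,-.21,.27],down(np.radians(90)))
E
```

```text
3.77 [0.5526 0.0224 0.0096] [[-0.001, -0.186, 0.983], [0.002, 0.983, 0.186], [-1.0, 0.002, -0.001]] F [-2.   2.9 10.8] w 0.0439 q [-0.16  0.74  0.01  1.93 -0.02  0.48  1.63]
same xyz [-0.6518 -0.5477 -0.2252] w [ 0.0297 -0.0001 -0.0003] rows>= 5.6
flip xyz [-0.6518 -0.5477 -0.2252] w [-4.703e-01  4.000e-04 -2.000e-04] rows>= 15.8
```

servo_tool --targets '[{"x": -0.3,"y": 0,"z": 0,"wx": 0,"wy": 0,"wz": 0},{"x": -0.3,"y": 0,"z": 0,"wx": 0,"wy": 0,"wz": 0},{"x": -0.65,"y": 0,"z": 0,"wx": 0,"wy": 0,"wz": 0},{"x": -0.65,"y": 0,"z": 0,"wx": 0,"wy": 0,"wz": 0},{"x": -0.65,"y": 0,"z": 0,"wx": 0,"wy": 0,"wz": 0},{"x": -0.65,"y": -0.5477,"z": -0.2252,"wx": 0.0297,"wy": 0,"wz": 0},{"x": -0.65,"y": -0.5477,"z": -0.2252,"wx": 0.0297,"wy": 0,"wz": 0},{"x": -0.65,"y": -0.5477,"z": -0.2252,"wx": 0.0297,"wy": 0,"wz": 0},{"x": -0.65,"y": -0.5477,"z": -0.2252,"wx": 0.0297,"wy": 0,"wz": 0},{"x": -0.65,"y": -0.5477,"z": -0.2252,"wx": 0.0297,"wy": 0,"wz": 0},{"x": -0.55,"y": -0.5477,"z": -0.2252,"wx": 0.0297,"wy": 0,"wz": 0},{"x": -0.5,"y": -0.5477,"z": -0.2252,"wx": 0.0297,"wy": 0,"wz": 0}]'

```text
clock: 5.28
position: [0.5043, -0.2088, 0.2076]
tool_rot: [2.314, 1.567, 2.315]
force: [0.0, -0.3, -1.4]
grip_width: 0.0443
```

```bash
python3 - <<'E'
from h import *
st()
go([.505,-.21,.192],down(np.radians(90)))
p,d,W=cloud("top");cv2.imwrite("pics/top1.png",p[150:400,200:,::-1])
E
```

```text
5.28 [ 0.5043 -0.2088  0.2076] [[-0.002, -0.001, 1.0], [0.003, 1.0, 0.001], [-1.0, 0.003, -0.002]] F [ 0.  -0.3 -1.4] w 0.0443 q [ 0.17  0.43  0.15  1.84 -0.08  0.88  1.93]
same xyz [ 0.0389 -0.0032  0.0017] w [ 0.0002 -0.0004 -0.0004] rows>= 0.3
flip xyz [ 0.0389 -0.0032  0.0017] w [-0.4998  0.0007 -0.0006] rows>= 16.8
```

View pics/top1.png

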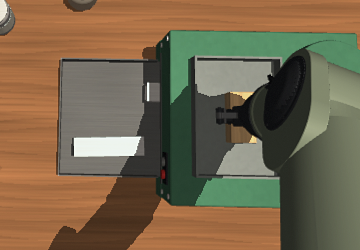

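The crop shows the offcut held over the pan, at about (240,118). I'll lower it, release and retreat.

servo_tool --targets '[{"x": 0.025,"y": 0,"z": 0,"wx": 0,"wy": 0,"wz": 0},{"x": 0.038,"y": 0,"z": 0,"wx": 0,"wy": 0,"wz": 0},{"x": 0.038,"y": 0,"z": 0,"wx": 0,"wy": 0,"wz": 0}]'

```text
clock: 5.7
position: [0.5037, -0.2083, 0.1906]
tool_rot: [2.543, 1.565, 2.545]
force: [1.0, -0.8, -1.3]
grip_width: 0.0443
```

servo_tool --targets '[{"x": 0,"y": 0,"z": 0,"wx": 0,"wy": 0,"wz": 0},{"x": 0,"y": 0,"z": 0,"wx": 0,"wy": 0,"wz": 0},{"x": 0,"y": 0,"z": 0,"wx": 0,"wy": 0,"wz": 0},{"x": 0,"y": 0,"z": 0,"wx": 0,"wy": 0,"wz": 0},{"x": -0.08,"y": 0,"z": 0,"wx": 0,"wy": 0,"wz": 0},{"x": -0.25,"y": 0,"z": 0,"wx": 0,"wy": 0,"wz": 0},{"x": -0.25,"y": 0,"z": 0,"wx": 0,"wy": 0,"wz": 0},{"x": -0.25,"y": 0,"z": 0,"wx": 0,"wy": 0,"wz": 0}]' --grip 0.5

```text
clock: 6.7
position: [0.5042, -0.2085, 0.2908]
tool_rot: [2.461, 1.566, 2.463]
force: [-0.0, -0.3, -0.0]
grip_width: 0.0639
```

```bash
python3 - <<'E'
from h import *
st()
for z in(.23,.1,.008): go([.4433,.0175,z],down(np.radians(1.1)))
E
```

```text
6.7 [ 0.5042 -0.2085  0.2908] [[-0.004, -0.002, 1.0], [0.003, 1.0, 0.002], [-1.0, 0.003, -0.004]] F [-0.  -0.3 -0. ] w 0.0639 q [ 0.16  0.34  0.17  1.74 -0.06  1.07  1.92]
same xyz [ 0.1544  0.5649 -0.1508] w [ 2.472e-01 -9.000e-04  1.000e-04] rows>= 8.3
flip xyz [ 0.1544  0.5649 -0.1508] w [-2.528e-01 -1.000e-04 -9.000e-04] rows>= 8.5
same xyz [ 0.4794  0.5639 -0.1496] w [ 2.472e-01 -9.000e-04  1.000e-04] rows>= 8.3
flip xyz [ 0.4794  0.5639 -0.1496] w [-2.528e-01 -1.000e-04 -9.000e-04] rows>= 8.5
same xyz [ 0.7094  0.5632 -0.1487] w [ 2.472e-01 -9.000e-04  1.000e-04] rows>= 8.3
flip xyz [ 0.7094  0.5632 -0.1487] w [-2.528e-01 -1.000e-04 -9.000e-04] rows>= 8.5
```

servo_tool --targets '[{"x": 0.15,"y": 0.565,"z": -0.15,"wx": 0.2472,"wy": 0,"wz": 0},{"x": 0.15,"y": 0.565,"z": -0.15,"wx": 0.2472,"wy": 0,"wz": 0},{"x": 0.15,"y": 0.565,"z": -0.15,"wx": 0.2472,"wy": 0,"wz": 0},{"x": 0.15,"y": 0.565,"z": -0.15,"wx": 0.2472,"wy": 0,"wz": 0},{"x": 0.15,"y": 0.565,"z": -0.15,"wx": 0.2472,"wy": 0,"wz": 0},{"x": 0.15,"y": 0.565,"z": -0.15,"wx": 0.2472,"wy": 0,"wz": 0},{"x": 0.3,"y": 0.564,"z": -0.15,"wx": 0.2472,"wy": 0,"wz": 0},{"x": 0.45,"y": 0.564,"z": -0.15,"wx": 0.2472,"wy": 0,"wz": 0},{"x": 0.5,"y": 0.564,"z": -0.15,"wx": 0.2472,"wy": 0,"wz": 0},{"x": 0.5,"y": 0.564,"z": -0.15,"wx": 0.2472,"wy": 0,"wz": 0}]'

```text
clock: 7.95
position: [0.4414, 0.0172, 0.0899]
tool_rot: [-1.765, 1.562, 2.967]
force: [1.4, -1.0, 0.6]
grip_width: 0.0641
```

```bash
python3 - <<'E'
from h import *
st()
for z in(.1,.010): go([.4433,.0175,z],down(np.radians(1.1)))
p,d,W=cloud("top")
for t in ("offcut","tube_a"):
  for r in bot.trace("top",t):
    m=r["mask"]&(d>0);print(t,round(r["confidence"],2),np.round(np.median(W[m],0),3),np.round(np.percentile(W[m],[3,97],axis=0),3).tolist())
E
```

```text
7.95 [0.4414 0.0172 0.0899] [[-0.008, 1.0, 0.02], [0.001, 0.02, -1.0], [-1.0, -0.008, -0.002]] F [ 1.4 -1.   0.6] w 0.0641 q [-0.38  0.5   0.27  2.19 -0.28  0.49  0.13]
same xyz [-0.0252  0.0046 -0.0006] w [ 0.0001 -0.0003  0.0013] rows>= 0.2
flip xyz [-0.0252  0.0046 -0.0006] w [-4.999e-01 -2.100e-03 -4.000e-04] rows>= 16.8
same xyz [ 0.1998  0.0065 -0.0003] w [ 0.0001 -0.0003  0.0013] rows>= 1.3
flip xyz [ 0.1998  0.0065 -0.0003] w [-4.999e-01 -2.100e-03 -4.000e-04] rows>= 16.8
offcut 0.93 [ 0.502 -0.202  0.218] [[0.462, -0.227, 0.193], [0.544, -0.185, 0.222]]
offcut 0.36 [0.774 0.079 0.094] [[0.751, 0.049, 0.02], [0.811, 0.109, 0.098]]
tube_a 0.61 [ 0.561 -0.076  0.043] [[0.542, -0.091, 0.006], [0.58, -0.065, 0.047]]
tube_a 0.45 [0.451 0.089 0.044] [[0.428, 0.085, 0.041], [0.46, 0.092, 0.046]]
```

servo_tool --targets '[{"x": 0.12,"y": 0.0055,"z": 0,"wx": 0,"wy": 0,"wz": 0.001},{"x": 0.2,"y": 0.0065,"z": 0,"wx": 0,"wy": 0,"wz": 0.001},{"x": 0.2,"y": 0.0065,"z": 0,"wx": 0,"wy": 0,"wz": 0.001},{"x": 0.2,"y": 0.0065,"z": 0,"wx": 0,"wy": 0,"wz": 0.001}]'

```text
clock: 8.6
position: [0.4464, 0.0179, 0.0139]
tool_rot: [2.236, 1.565, 0.688]
force: [-0.1, -0.5, 0.4]
grip_width: 0.0643
```

servo_tool --targets '[{"x": 0,"y": 0,"z": 0,"wx": 0,"wy": 0,"wz": 0},{"x": 0,"y": 0,"z": 0,"wx": 0,"wy": 0,"wz": 0},{"x": 0,"y": 0,"z": 0,"wx": 0,"wy": 0,"wz": 0},{"x": 0,"y": 0,"z": 0,"wx": 0,"wy": 0,"wz": 0},{"x": 0,"y": 0,"z": 0,"wx": 0,"wy": 0,"wz": 0}]' --grip -1 --squeeze 90

```text
clock: 9.22
position: [0.4471, 0.018, 0.0155]
tool_rot: [2.134, 1.563, 0.587]
force: [-4.9, -0.2, 30.5]
grip_width: 0.0386
```

```bash
python3 - <<'E'
from h import *
st()
# tote yaw 1.2deg, slot at tote x=-41 mm
c=np.array([.4768,.3812]);a=np.radians(1.2);p=c+(-.041)*np.array([np.cos(a),np.sin(a)]);print(p)
for z in(.16,.03,.015): go([*p,z],down(a))
E
```

```text
9.22 [0.4471 0.018  0.0155] [[0.007, 1.0, 0.023], [0.004, 0.023, -1.0], [-1.0, 0.007, -0.004]] F [-4.9 -0.2 30.5] w 0.0386 q [-0.29  0.65  0.16  2.21 -0.35  0.3   0.2 ]
[0.43580899 0.38034136]
same xyz [-0.3575 -0.0045 -0.9077] w [ 0.0004 -0.0007 -0.0011] rows>= 6.2
flip xyz [-0.3575 -0.0045 -0.9077] w [-0.4996  0.0017 -0.0011] rows>= 16.8
same xyz [-0.0325 -0.0067 -0.9063] w [ 0.0004 -0.0007 -0.0011] rows>= 5.8
flip xyz [-0.0325 -0.0067 -0.9063] w [-0.4996  0.0017 -0.0011] rows>= 16.8
same xyz [ 0.005  -0.007  -0.9061] w [ 0.0004 -0.0007 -0.0011] rows>= 5.8
flip xyz [ 0.005  -0.007  -0.9061] w [-0.4996  0.0017 -0.0011] rows>= 16.8
```

servo_tool --targets '[{"x": -0.15,"y": 0,"z": 0,"wx": 0,"wy": 0,"wz": 0},{"x": -0.3,"y": 0,"z": 0,"wx": 0,"wy": 0,"wz": 0},{"x": -0.34,"y": 0,"z": 0,"wx": 0,"wy": 0,"wz": 0},{"x": -0.36,"y": 0,"z": -0.1,"wx": 0,"wy": 0,"wz": 0},{"x": -0.36,"y": -0.005,"z": -0.25,"wx": 0,"wy": 0,"wz": 0},{"x": -0.36,"y": -0.005,"z": -0.4,"wx": 0,"wy": 0,"wz": 0},{"x": -0.36,"y": -0.005,"z": -0.55,"wx": 0,"wy": 0,"wz": 0},{"x": -0.36,"y": -0.005,"z": -0.7,"wx": 0,"wy": 0,"wz": 0},{"x": -0.36,"y": -0.005,"z": -0.83,"wx": 0,"wy": -0.0007,"wz": -0.001},{"x": -0.36,"y": -0.005,"z": -0.9077,"wx": 0,"wy": -0.0007,"wz": -0.001},{"x": -0.36,"y": -0.005,"z": -0.9077,"wx": 0,"wy": -0.0007,"wz": -0.001},{"x": -0.36,"y": -0.005,"z": -0.9077,"wx": 0,"wy": -0.0007,"wz": -0.001}]'

```text
clock: 10.72
position: [0.4356, 0.3795, 0.1614]
tool_rot: [1.045, 1.57, -0.503]
force: [-0.5, 0.6, -2.4]
grip_width: 0.0387
```

```bash
python3 - <<'E'
from h import *
st()
for z in(.03,.018): go([.4358,.3803,z],down(np.radians(1.2)))
p,d,W=cloud("top");cv2.imwrite("pics/top2.png",p[150:400,:360,::-1])
A=np.ones((420,560),bool);print(rect(W,A,.074,.086,(.33,.62,.23,.53)))
p,d,W=cloud("scene");cv2.imwrite("pics/s2.png",p[150:400,200:500,::-1])
E
```

```text
10.72 [0.4356 0.3795 0.1614] [[0.001, 1.0, 0.023], [-0.0, 0.023, -1.0], [-1.0, 0.001, 0.0]] F [-0.5  0.6 -2.4] w 0.0387 q [-1.05  0.56  0.33  1.81 -0.24  0.82 -0.58]
same xyz [ 3.285e-01  3.000e-04 -2.000e-03] w [ 0.0003  0.0001 -0.0001] rows>= 2.1
flip xyz [ 3.285e-01  3.000e-04 -2.000e-03] w [-4.997e-01  2.000e-04  1.000e-04] rows>= 16.8
same xyz [ 3.585e-01  3.000e-04 -2.000e-03] w [ 0.0003  0.0001 -0.0001] rows>= 2.3
flip xyz [ 3.585e-01  3.000e-04 -2.000e-03] w [-4.997e-01  2.000e-04  1.000e-04] rows>= 16.8
(array([476.5, 381. ]), array([200.2, 221.2]), 1.27, 827, np.float64(0.0792))
```

View pics/s2.png

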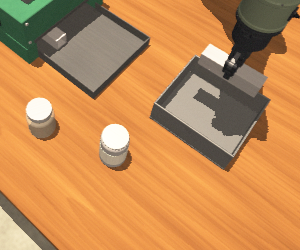

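The crop shows the tube held level over the tote's near half, around (232,70). I'll lower it.

servo_tool --targets '[{"x": 0.12,"y": 0,"z": -0.002,"wx": 0,"wy": 0,"wz": 0},{"x": 0.24,"y": 0,"z": -0.002,"wx": 0,"wy": 0,"wz": 0},{"x": 0.32,"y": 0,"z": -0.002,"wx": 0,"wy": 0,"wz": 0},{"x": 0.345,"y": 0,"z": -0.002,"wx": 0,"wy": 0,"wz": 0},{"x": 0.356,"y": 0,"z": -0.002,"wx": 0,"wy": 0,"wz": 0},{"x": 0.36,"y": 0,"z": -0.002,"wx": 0,"wy": 0,"wz": 0},{"x": 0.361,"y": 0,"z": -0.002,"wx": 0,"wy": 0,"wz": 0}]'

```text
clock: 11.7
position: [0.4375, 0.3805, 0.0187]
tool_rot: [2.021, 1.567, 0.471]
force: [7.1, -0.8, -0.7]
grip_width: 0.0386
```

servo_tool --targets '[{"x": 0.003,"y": -0.002,"z": 0,"wx": 0,"wy": 0,"wz": 0},{"x": 0.003,"y": -0.002,"z": 0,"wx": 0,"wy": 0,"wz": 0},{"x": 0.003,"y": -0.002,"z": 0,"wx": 0,"wy": 0,"wz": 0}]'

```text
clock: 12.08
position: [0.4377, 0.3809, 0.0186]
tool_rot: [2.088, 1.565, 0.538]
force: [6.4, -0.4, 2.8]
grip_width: 0.0382
```

servo_tool --targets '[{"x": 0,"y": 0,"z": 0,"wx": 0,"wy": 0,"wz": 0},{"x": 0,"y": 0,"z": 0,"wx": 0,"wy": 0,"wz": 0},{"x": 0,"y": 0,"z": 0,"wx": 0,"wy": 0,"wz": 0},{"x": 0,"y": 0,"z": 0,"wx": 0,"wy": 0,"wz": 0},{"x": -0.05,"y": 0,"z": 0,"wx": 0,"wy": 0,"wz": 0},{"x": -0.15,"y": 0,"z": 0,"wx": 0,"wy": 0,"wz": 0},{"x": -0.3,"y": 0,"z": 0,"wx": 0,"wy": 0,"wz": 0},{"x": -0.4,"y": 0,"z": 0,"wx": 0,"wy": 0,"wz": 0},{"x": -0.4,"y": 0,"z": 0,"wx": 0,"wy": 0,"wz": 0},{"x": -0.4,"y": 0,"z": 0,"wx": 0,"wy": 0,"wz": 0}]' --grip 0.38

```text
clock: 13.32
position: [0.4362, 0.3804, 0.1787]
tool_rot: [2.163, 1.565, 0.614]
force: [0.2, -0.4, -0.1]
grip_width: 0.0591
```

```bash
python3 - <<'E'
from h import *
st()
p,d,W=cloud("top")
A=np.ones((420,560),bool);print(rect(W,A,.074,.086,(.33,.62,.23,.53)),"tube",rect(W,A,.038,.055,(.39,.56,.29,.47)),"B",rect(W,A,.040,.05,(.53,.60,-.105,-.05)))
p,d,W=cloud("scene");cv2.imwrite("pics/s3.png",p[150:400,200:500,::-1])
print(rect(W,A,.038,.055,(.39,.56,.29,.47)))
print("tilted 45 far");go([.561,.05,.19],tilt(45))
for z in (.2,.15): print(z);go([.561,.0,z],tilt(45))
E
```

```text
13.32 [0.4362 0.3804 0.1787] [[0.005, 1.0, 0.022], [0.003, 0.022, -1.0], [-1.0, 0.005, -0.003]] F [ 0.2 -0.4 -0.1] w 0.0591 q [-1.07  0.53  0.35  1.8  -0.23  0.85 -0.59]
(array([470.9, 380.6]), array([200.2, 221. ]), 1.66, 850, np.float64(0.079)) tube (array([432.5, 370.7]), array([ 40.1, 133. ]), 1.99, 1156, np.float64(0.0445)) B (array([561.1, -77.9]), array([27. , 39.2]), 89.35, 235, np.float64(0.044))
(array([432.5, 380.1]), array([ 44.5, 149.8]), 2.31, 839, np.float64(0.0448))
tilted 45 far
same xyz [-0.031   0.2943  0.8316] w [ 0.003  -0.1253 -0.002 ] rows>= 5.6
flip xyz [-0.031   0.2943  0.8316] w [-0.4591  0.003  -0.1907] rows>= 16.7
0.2
same xyz [-0.0563  0.2917  0.9566] w [ 0.003  -0.1253 -0.002 ] rows>= 6.4
flip xyz [-0.0563  0.2917  0.9566] w [-0.4591  0.003  -0.1907] rows>= 16.7
0.15
same xyz [0.0687 0.2912 0.9568] w [ 0.003  -0.1253 -0.002 ] rows>= 6.4
flip xyz [0.0687 0.2912 0.9568] w [-0.4591  0.003  -0.1907] rows>= 16.7
```

servo_tool --targets '[{"x": -0.056,"y": 0.2917,"z": 0.9566,"wx": 0.003,"wy": -0.1253,"wz": -0.002},{"x": -0.056,"y": 0.2917,"z": 0.9566,"wx": 0.003,"wy": -0.1253,"wz": -0.002},{"x": -0.056,"y": 0.2917,"z": 0.9566,"wx": 0.003,"wy": -0.1253,"wz": -0.002},{"x": -0.056,"y": 0.2917,"z": 0.9566,"wx": 0.003,"wy": -0.1253,"wz": -0.002},{"x": -0.056,"y": 0.2917,"z": 0.9566,"wx": 0.003,"wy": -0.1253,"wz": -0.002},{"x": -0.056,"y": 0.2917,"z": 0.9566,"wx": 0.003,"wy": -0.1253,"wz": -0.002},{"x": -0.056,"y": 0.2917,"z": 0.9566,"wx": 0.003,"wy": -0.1253,"wz": -0.002},{"x": -0.056,"y": 0.2917,"z": 0.9566,"wx": 0.003,"wy": -0.1253,"wz": -0.002},{"x": -0.056,"y": 0.2917,"z": 0.9566,"wx": 0.003,"wy": -0.1253,"wz": -0.002},{"x": -0.056,"y": 0.2917,"z": 0.9566,"wx": 0.003,"wy": -0.1253,"wz": -0.002}]'

```text
clock: 14.68
position: [0.5609, 0.0014, 0.1995]
tool_rot: [-0.001, 0.786, -1.57]
force: [0.5, 0.9, -0.2]
grip_width: 0.0591
```

```bash
python3 - <<'E'
from h import *
st()
# grasp point 13 mm in from tube's end (y=-.0643 -> -.077), z .031; TCP 19-ish mm ahead (pads ~4mm back at 40 mm)
for e in (.07,.035,0):
    u=np.array([0,-np.cos(np.pi/4),-np.sin(np.pi/4)])
    go(np.array([.561,-.075,.030])+u*(.022-e),tilt(45))
E
```

```text
14.68 [0.5609 0.0014 0.1995] [[0.001, 1.0, 0.002], [-0.707, 0.002, -0.707], [-0.707, -0.001, 0.707]] F [ 0.5  0.9 -0.2] w 0.0591 q [-0.93  0.77  0.68  1.78  0.33  1.03 -0.55]
same xyz [ 3.147e-01  2.000e-04 -1.645e-01] w [ 0.0002 -0.0001 -0.0001] rows>= 2.3
flip xyz [ 3.147e-01  2.000e-04 -1.645e-01] w [-4.998e-01  2.000e-04 -1.000e-04] rows>= 16.8
same xyz [ 4.022e-01  1.000e-04 -1.645e-01] w [ 0.0002 -0.0001 -0.0001] rows>= 2.8
flip xyz [ 4.022e-01  1.000e-04 -1.645e-01] w [-4.998e-01  2.000e-04 -1.000e-04] rows>= 16.8
same xyz [ 4.897e-01  1.000e-04 -1.645e-01] w [ 0.0002 -0.0001 -0.0001] rows>= 3.3
flip xyz [ 4.897e-01  1.000e-04 -1.645e-01] w [-4.998e-01  2.000e-04 -1.000e-04] rows>= 16.8
```

servo_tool --targets '[{"x": 0.2,"y": 0,"z": -0.1645,"wx": 0,"wy": 0,"wz": 0},{"x": 0.2,"y": 0,"z": -0.1645,"wx": 0,"wy": 0,"wz": 0},{"x": 0.31,"y": 0,"z": -0.1645,"wx": 0,"wy": 0,"wz": 0},{"x": 0.31,"y": 0,"z": -0.1645,"wx": 0,"wy": 0,"wz": 0},{"x": 0.4,"y": 0,"z": -0.1645,"wx": 0,"wy": 0,"wz": 0},{"x": 0.43,"y": 0,"z": -0.1645,"wx": 0,"wy": 0,"wz": 0},{"x": 0.43,"y": 0,"z": -0.1645,"wx": 0,"wy": 0,"wz": 0}]'

```text
clock: 15.55
position: [0.561, -0.0733, 0.0315]
tool_rot: [-0.001, 0.786, -1.57]
force: [0.1, -0.5, 1.0]
grip_width: 0.0591
```

```bash
python3 - <<'E'
from h import *
st()
u=np.array([0,-np.cos(np.pi/4),-np.sin(np.pi/4)])
go(np.array([.561,-.075,.030])+u*.022,tilt(45))
p,d,W=cloud("scene");cv2.imwrite("pics/s4.png",cv2.resize(p[130:260,180:380,::-1],None,fx=3,fy=3))
E
```

```text
15.55 [ 0.561  -0.0733  0.0315] [[0.001, 1.0, 0.002], [-0.707, 0.002, -0.707], [-0.707, -0.001, 0.707]] F [ 0.1 -0.5  1. ] w 0.0591 q [-0.79  1.04  0.62  1.86  0.32  0.67 -0.64]
same xyz [ 0.0607 -0.0001  0.0005] w [ 0.0003 -0.     -0.0001] rows>= 0.4
flip xyz [ 0.0607 -0.0001  0.0005] w [-4.997e-01  1.000e-04 -0.000e+00] rows>= 16.8
```

View pics/s4.png

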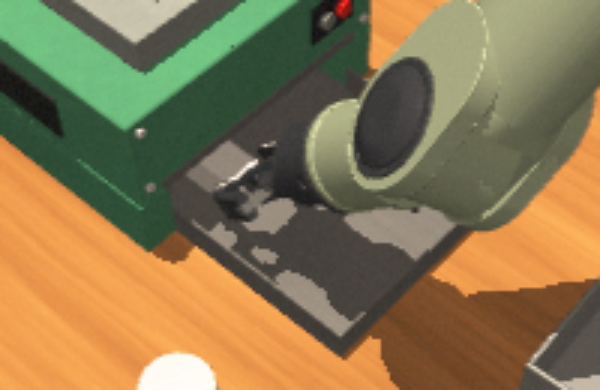

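The crop shows the fingers straddling the tube's end at (220,175). I'll move in the last 24 mm, then close.

servo_tool --targets '[{"x": 0.03,"y": 0,"z": 0,"wx": 0,"wy": 0,"wz": 0},{"x": 0.06,"y": 0,"z": 0,"wx": 0,"wy": 0,"wz": 0},{"x": 0.06,"y": 0,"z": 0,"wx": 0,"wy": 0,"wz": 0}]'

```text
clock: 15.98
position: [0.5609, -0.0906, 0.0144]
tool_rot: [-0.001, 0.785, -1.571]
force: [0.0, -0.4, 0.5]
grip_width: 0.0587
```

servo_tool --targets '[{"x": 0,"y": 0,"z": 0,"wx": 0,"wy": 0,"wz": 0},{"x": 0,"y": 0,"z": 0,"wx": 0,"wy": 0,"wz": 0},{"x": 0,"y": 0,"z": 0,"wx": 0,"wy": 0,"wz": 0},{"x": 0,"y": 0,"z": 0,"wx": 0,"wy": 0,"wz": 0},{"x": 0,"y": 0,"z": 0,"wx": 0,"wy": 0,"wz": 0}]' --grip -1 --squeeze 100

```text
clock: 16.6
position: [0.561, -0.0905, 0.0146]
tool_rot: [-0.001, 0.785, -1.57]
force: [-1.7, 2.3, 5.4]
grip_width: 0.0393
```

servo_tool --targets '[{"x": -0.02,"y": 0,"z": -0.02,"wx": 0,"wy": 0,"wz": 0},{"x": -0.04,"y": 0,"z": -0.04,"wx": 0,"wy": 0,"wz": 0},{"x": -0.07,"y": 0,"z": -0.07,"wx": 0,"wy": 0,"wz": 0},{"x": -0.1,"y": 0,"z": -0.1,"wx": 0,"wy": 0,"wz": 0},{"x": -0.13,"y": 0,"z": -0.13,"wx": 0,"wy": 0,"wz": 0},{"x": -0.16,"y": 0,"z": -0.16,"wx": 0,"wy": 0,"wz": 0},{"x": -0.19,"y": 0,"z": -0.19,"wx": 0,"wy": 0,"wz": 0},{"x": -0.21,"y": 0,"z": -0.21,"wx": 0,"wy": 0,"wz": 0},{"x": -0.23,"y": 0,"z": -0.23,"wx": 0,"wy": 0,"wz": 0},{"x": -0.23,"y": 0,"z": -0.23,"wx": 0,"wy": 0,"wz": 0},{"x": -0.23,"y": 0,"z": -0.23,"wx": 0,"wy": 0,"wz": 0}]'

```text
clock: 17.98
position: [0.5611, 0.0411, 0.0146]
tool_rot: [-0.001, 0.787, -1.569]
force: [-2.2, 5.8, 7.3]
grip_width: 0.0387
```

```bash
python3 - <<'E'
from h import *
st()
p,d,W=cloud("scene");cv2.imwrite("pics/s5.png",cv2.resize(p[130:260,180:380,::-1],None,fx=3,fy=3))
for n in("scene","top"):
  if n=="top": p,d,W=cloud(n)
  for r in bot.trace(n,"tube_a"):
    m=r["mask"]&(d>0);print(n,round(r["confidence"],2),m.sum(),np.round(np.median(W[m],0),3),np.round(np.percentile(W[m],[3,97],axis=0),3).tolist())
E
```

```text
17.98 [0.5611 0.0411 0.0146] [[0.001, 1.0, 0.002], [-0.706, 0.002, -0.708], [-0.708, -0.0, 0.706]] F [-2.2  5.8  7.3] w 0.0387 q [-0.91  1.08  0.56  1.74  0.24  0.84 -0.71]
scene 0.98 1201 [0.447 0.385 0.043] [[0.415, 0.316, 0.007], [0.455, 0.451, 0.047]]
scene 0.79 698 [ 0.569 -0.012  0.043] [[0.545, -0.075, 0.013], [0.582, 0.054, 0.047]]
top 0.97 1422 [ 0.56  -0.009  0.043] [[0.54, -0.08, 0.004], [0.58, 0.063, 0.047]]
top 0.75 209 [0.43  0.311 0.044] [[0.415, 0.305, 0.006], [0.451, 0.325, 0.048]]
top 0.52 42318 [ 0.491 -0.206  0.18 ] [[0.353, -0.422, 0.002], [0.656, 0.081, 0.212]]
```

View pics/s5.png

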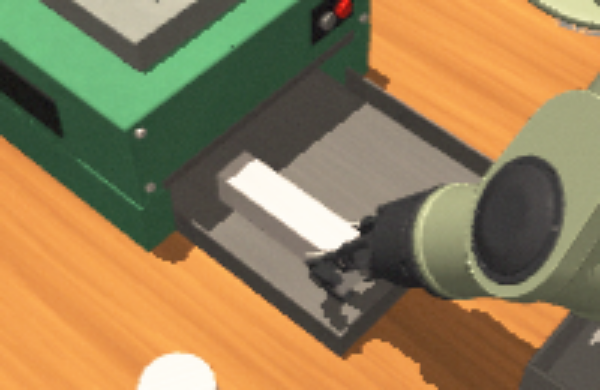

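The tube is out of the mouth and flat in the tray (crop (235,165) to (345,240)). I'll release it and regrasp upright.

servo_tool --targets '[{"x": 0,"y": 0,"z": 0,"wx": 0,"wy": 0,"wz": 0},{"x": 0,"y": 0,"z": 0,"wx": 0,"wy": 0,"wz": 0},{"x": 0,"y": 0,"z": 0,"wx": 0,"wy": 0,"wz": 0},{"x": 0,"y": 0,"z": 0,"wx": 0,"wy": 0,"wz": 0},{"x": -0.1,"y": 0,"z": 0,"wx": 0,"wy": 0,"wz": 0},{"x": -0.25,"y": 0,"z": 0,"wx": 0,"wy": 0,"wz": 0},{"x": -0.35,"y": 0,"z": 0.05,"wx": 0,"wy": 0,"wz": 0},{"x": -0.35,"y": 0,"z": 0.05,"wx": 0,"wy": 0,"wz": 0}]' --grip 0.45

```text
clock: 19.18
position: [0.5621, 0.1274, 0.1302]
tool_rot: [0.004, 0.79, -1.564]
force: [-0.7, 0.0, -0.1]
grip_width: 0.0612
```

```bash
python3 - <<'E'
from h import *
st()
A=np.ones((420,560),bool)
for n in("top","scene"):
  p,d,W=cloud(n);print(rect(W,A,.0405,.048,(.52,.61,-.084,.09)))
for z in (.13,.07,.012): go([.561,-.0055,z],down(np.radians(0)))
E
```

```text
19.18 [0.5621 0.1274 0.1302] [[0.005, 1.0, 0.0], [-0.704, 0.004, -0.71], [-0.71, 0.003, 0.704]] F [-0.7  0.  -0.1] w 0.0612 q [-1.01  0.92  0.58  1.63  0.23  1.12 -0.67]
(array([560.1,  -7.7]), array([ 39.5, 150.1]), 0.7, 1219, np.float64(0.0438))
(array([560.9,  -8. ]), array([151.7,  42.9]), 89.91, 596, np.float64(0.0438))
same xyz [ 2.273e-01 -2.000e-04  2.363e-01] w [ 3.000e-04  1.247e-01 -1.000e-04] rows>= 4.2
flip xyz [ 2.273e-01 -2.000e-04  2.363e-01] w [-4.618e-01  1.000e-04  1.908e-01] rows>= 16.8
same xyz [ 3.335e-01 -2.000e-04  1.304e-01] w [ 3.000e-04  1.247e-01 -1.000e-04] rows>= 4.2
flip xyz [ 3.335e-01 -2.000e-04  1.304e-01] w [-4.618e-01  1.000e-04  1.908e-01] rows>= 16.8
same xyz [ 4.362e-01 -1.000e-04  2.810e-02] w [ 3.000e-04  1.247e-01 -1.000e-04] rows>= 4.2
flip xyz [ 4.362e-01 -1.000e-04  2.810e-02] w [-4.618e-01  1.000e-04  1.908e-01] rows>= 16.8
```

servo_tool --targets '[{"x": 0.2273,"y": -0.001,"z": 0.236,"wx": 0.0003,"wy": 0.1247,"wz": 0},{"x": 0.2273,"y": -0.001,"z": 0.236,"wx": 0.0003,"wy": 0.1247,"wz": 0},{"x": 0.2273,"y": -0.001,"z": 0.236,"wx": 0.0003,"wy": 0.1247,"wz": 0},{"x": 0.2273,"y": -0.001,"z": 0.236,"wx": 0.0003,"wy": 0.1247,"wz": 0},{"x": 0.2273,"y": -0.001,"z": 0.236,"wx": 0.0003,"wy": 0.1247,"wz": 0},{"x": 0.2273,"y": -0.001,"z": 0.236,"wx": 0.0003,"wy": 0.1247,"wz": 0},{"x": 0.3335,"y": -0.001,"z": 0.1304,"wx": 0.0003,"wy": 0.1247,"wz": 0},{"x": 0.3335,"y": -0.001,"z": 0.1304,"wx": 0.0003,"wy": 0.1247,"wz": 0},{"x": 0.4,"y": -0.001,"z": 0.064,"wx": 0.0003,"wy": 0.1247,"wz": 0},{"x": 0.4362,"y": -0.001,"z": 0.0281,"wx": 0.0003,"wy": 0.1247,"wz": 0},{"x": 0.4362,"y": -0.001,"z": 0.0281,"wx": 0.0003,"wy": 0.1247,"wz": 0},{"x": 0.4362,"y": -0.001,"z": 0.0281,"wx": 0.0003,"wy": 0.1247,"wz": 0}]'

```text
clock: 20.78
position: [0.5614, -0.0051, 0.0135]
tool_rot: [1.281, 1.569, -0.289]
force: [1.0, 0.5, 0.7]
grip_width: 0.0619
```

servo_tool --targets '[{"x": 0,"y": 0,"z": 0,"wx": 0,"wy": 0,"wz": 0},{"x": 0,"y": 0,"z": 0,"wx": 0,"wy": 0,"wz": 0},{"x": 0,"y": 0,"z": 0,"wx": 0,"wy": 0,"wz": 0},{"x": 0,"y": 0,"z": 0,"wx": 0,"wy": 0,"wz": 0},{"x": 0,"y": 0,"z": 0,"wx": 0,"wy": 0,"wz": 0}]' --grip -1 --squeeze 90

```text
clock: 21.4
position: [0.562, -0.0049, 0.0152]
tool_rot: [1.547, 1.568, -0.022]
force: [-4.4, 1.4, 19.8]
grip_width: 0.0389
```

```bash
python3 - <<'E'
from h import *
st()
c=np.array([.471,.3806]);a=np.radians(1.6);p=c+.043*np.array([np.cos(a),np.sin(a)]);print(p)
for z in(.16,): go([*p,z],down(a))
E
```

```text
21.4 [ 0.562  -0.0049  0.0152] [[0.003, 1.0, 0.001], [-0.0, 0.001, -1.0], [-1.0, 0.003, 0.0]] F [-4.4  1.4 19.8] w 0.0389 q [-0.19  0.75  0.14  1.91 -0.2   0.5   0.08]
[0.51398323 0.38180063]
same xyz [-0.3625 -0.1179 -0.9669] w [-0.0043  0.     -0.0005] rows>= 6.7
flip xyz [-0.3625 -0.1179 -0.9669] w [ 0.4957 -0.0008 -0.    ] rows>= 16.7
```

servo_tool --targets '[{"x": -0.15,"y": 0,"z": 0,"wx": 0,"wy": 0,"wz": 0},{"x": -0.3,"y": 0,"z": 0,"wx": 0,"wy": 0,"wz": 0},{"x": -0.34,"y": 0,"z": 0,"wx": 0,"wy": 0,"wz": 0},{"x": -0.3625,"y": -0.02,"z": -0.1,"wx": 0,"wy": 0,"wz": 0},{"x": -0.3625,"y": -0.04,"z": -0.25,"wx": 0,"wy": 0,"wz": 0},{"x": -0.3625,"y": -0.06,"z": -0.4,"wx": 0,"wy": 0,"wz": 0},{"x": -0.3625,"y": -0.08,"z": -0.55,"wx": 0,"wy": 0,"wz": 0},{"x": -0.3625,"y": -0.1,"z": -0.7,"wx": -0.002,"wy": 0,"wz": 0},{"x": -0.3625,"y": -0.1179,"z": -0.85,"wx": -0.0043,"wy": 0,"wz": 0},{"x": -0.3625,"y": -0.1179,"z": -0.9669,"wx": -0.0043,"wy": 0,"wz": 0},{"x": -0.3625,"y": -0.1179,"z": -0.9669,"wx": -0.0043,"wy": 0,"wz": 0},{"x": -0.3625,"y": -0.1179,"z": -0.9669,"wx": -0.0043,"wy": 0,"wz": 0}]'

```text
clock: 22.9
position: [0.5136, 0.3811, 0.1591]
tool_rot: [0.879, 1.568, -0.664]
force: [1.3, -0.6, -5.2]
grip_width: 0.0385
```

```bash
python3 - <<'E'
from h import *
st()
for z in(.018,): go([.514,.3818,z],down(np.radians(1.6)))
p,d,W=cloud("scene");cv2.imwrite("pics/s6.png",cv2.resize(p[180:330,300:500,::-1],None,fx=3,fy=3))
E
```

```text
22.9 [0.5136 0.3811 0.1591] [[0.002, 1.0, 0.028], [-0.002, 0.028, -1.0], [-1.0, 0.002, 0.002]] F [ 1.3 -0.6 -5.2] w 0.0385 q [-0.86  0.63  0.19  1.63 -0.14  0.89 -0.58]
same xyz [ 0.3527  0.0004 -0.0024] w [ 0.      0.0003 -0.0003] rows>= 2.3
flip xyz [ 0.3527  0.0004 -0.0024] w [-5.e-01  5.e-04  4.e-04] rows>= 16.8
```

View pics/s6.png

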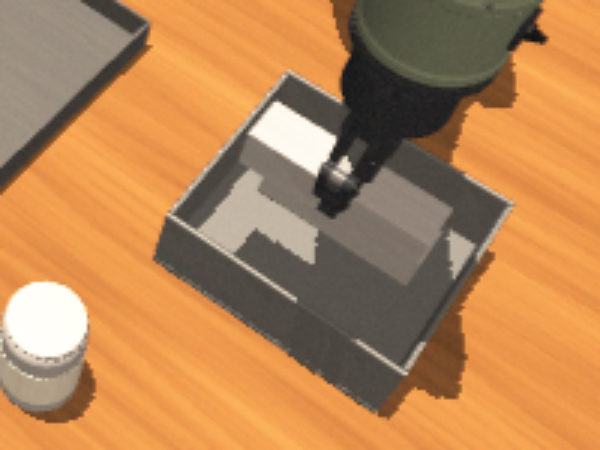

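The crop shows the second tube held level above the tote, from (265,110) to (425,260), and parallel to its length. I'll lower it.

servo_tool --targets '[{"x": 0.12,"y": 0,"z": -0.002,"wx": 0,"wy": 0,"wz": 0},{"x": 0.24,"y": 0,"z": -0.002,"wx": 0,"wy": 0,"wz": 0},{"x": 0.32,"y": 0,"z": -0.002,"wx": 0,"wy": 0,"wz": 0},{"x": 0.342,"y": 0,"z": -0.002,"wx": 0,"wy": 0,"wz": 0},{"x": 0.35,"y": 0,"z": -0.002,"wx": 0,"wy": 0,"wz": 0},{"x": 0.354,"y": 0,"z": -0.002,"wx": 0,"wy": 0,"wz": 0},{"x": 0.357,"y": 0,"z": -0.002,"wx": 0,"wy": 0,"wz": 0},{"x": 0.357,"y": 0,"z": -0.002,"wx": 0,"wy": 0,"wz": 0}]'

```text
clock: 23.95
position: [0.5131, 0.3812, 0.0175]
tool_rot: [0.311, 1.569, -1.233]
force: [-11.3, 0.9, -3.0]
grip_width: 0.0387
```

```bash
python3 - <<'E'
from h import *
st();print(bot.observe()["moment"])
A=np.ones((420,560),bool)
for n in("top","scene"):
  p,d,W=cloud(n);print(rect(W,A,.074,.086,(.33,.62,.23,.53)))
  for r in bot.trace(n,"tube_a")[:2]:
    m=r["mask"]&(d>0)&(W[...,2]>.038);print(n,round(r["confidence"],2),m.sum(),np.round(np.percentile(W[m],[2,50,98],axis=0),4).tolist(),cv2.minAreaRect((W[m][:,:2]*1000).astype(np.float32)))
cv2.imwrite("pics/s7.png",cv2.resize(p[180:330,300:500,::-1],None,fx=3,fy=3))
E
```

```text
23.95 [0.5131 0.3812 0.0175] [[0.0, 1.0, 0.027], [-0.001, 0.027, -1.0], [-1.0, 0.0, 0.001]] F [-11.3   0.9  -3. ] w 0.0387 q [-0.83  0.83  0.15  1.69 -0.18  0.64 -0.56]
[ 0.20066397  1.60693028 -0.04253611]
(array([473.2, 337.6]), array([200.1, 135.2]), 2.05, 603, np.float64(0.0791))
top 0.86 914 [[0.414, 0.3062, 0.0403], [0.433, 0.3559, 0.0446], [0.4544, 0.4119, 0.0484]] ((434.5782470703125, 347.2786865234375), (40.023189544677734, 136.1708526611328), 3.0018835067749023)
top 0.8 602 [[0.4947, 0.3043, 0.0417], [0.5125, 0.3383, 0.0461], [0.5317, 0.3727, 0.0502]] ((513.3424682617188, 339.08856201171875), (39.03409194946289, 72.3671646118164), 2.8542580604553223)
(array([473.2, 380.8]), array([203.1, 220.2]), 1.73, 665, np.float64(0.0791))
scene 0.85 324 [[0.4151, 0.3069, 0.0388], [0.4394, 0.4253, 0.0448], [0.4925, 0.452, 0.1038]] ((476.15362548828125, 382.2783203125), (119.84176635742188, 148.8977813720703), 4.223974227905273)
scene 0.63 689 [[0.4933, 0.3062, 0.0395], [0.5161, 0.3998, 0.0458], [0.5348, 0.4503, 0.0499]] ((534.9601440429688, 378.27716064453125), (84.55938720703125, 149.9124298095703), 1.2787643671035767)
```

View pics/s7.png

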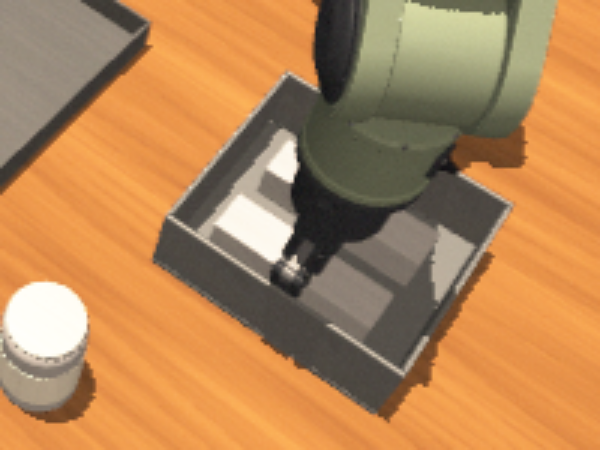

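The tube is about 1.5 mm off the floor, but the gripper's knuckle is leaning on the tote's far wall at about 11 N. I'll shift 8 mm inwards, touch down and release.

servo_tool --targets '[{"x": 0,"y": -0.01,"z": 0,"wx": 0,"wy": 0,"wz": 0},{"x": 0,"y": -0.02,"z": 0,"wx": 0,"wy": 0,"wz": 0},{"x": 0.003,"y": -0.02,"z": 0,"wx": 0,"wy": 0,"wz": 0},{"x": 0.004,"y": -0.02,"z": 0,"wx": 0,"wy": 0,"wz": 0}]'

```text
clock: 24.65
position: [0.5053, 0.3809, 0.0163]
tool_rot: [0.403, 1.57, -1.14]
force: [-4.2, -2.6, 9.5]
grip_width: 0.0388
```

Touched down (Fz turned positive). Releasing and retreating.

servo_tool --targets '[{"x": 0,"y": 0,"z": 0,"wx": 0,"wy": 0,"wz": 0},{"x": 0,"y": 0,"z": 0,"wx": 0,"wy": 0,"wz": 0},{"x": 0,"y": 0,"z": 0,"wx": 0,"wy": 0,"wz": 0},{"x": 0,"y": 0,"z": 0,"wx": 0,"wy": 0,"wz": 0},{"x": -0.05,"y": 0,"z": 0,"wx": 0,"wy": 0,"wz": 0},{"x": -0.15,"y": 0,"z": 0,"wx": 0,"wy": 0,"wz": 0},{"x": -0.3,"y": 0,"z": 0,"wx": 0,"wy": 0,"wz": 0},{"x": -0.5,"y": 0,"z": 0,"wx": 0,"wy": 0,"wz": 0},{"x": -0.5,"y": 0,"z": 0.4,"wx": 0,"wy": 0,"wz": 0},{"x": -0.5,"y": 0,"z": 0.4,"wx": 0,"wy": 0,"wz": 0},{"x": -0.5,"y": 0,"z": 0.4,"wx": 0,"wy": 0,"wz": 0},{"x": -0.5,"y": 0,"z": 0.4,"wx": 0,"wy": 0,"wz": 0}]' --grip 0.35

```text
clock: 26.15
position: [0.5102, 0.2184, 0.2185]
tool_rot: [1.324, 1.568, -0.224]
force: [0.8, 0.9, 0.4]
grip_width: 0.0575
```

```bash
python3 - <<'E'
from h import *
st()
A=np.ones((420,560),bool)
for n in("top","scene"):
  p,d,W=cloud(n);print(n,rect(W,A,.072,.088,(.33,.62,.23,.53)))
  if n=="scene":cv2.imwrite("pics/s8.png",cv2.resize(p[80:330,150:500,::-1],None,fx=2,fy=2))
  for c in((.39,.465,.28,.48),(.465,.55,.28,.48)): print(rect(W,A,.036,.055,c))
  for t in("offcut","jar","can"):
    r=bot.trace(n,t)
    if r: m=r[0]["mask"]&(d>0);print(t,round(r[0]["confidence"],2),np.round(np.median(W[m],0),3))
E
```

```text
26.15 [0.5102 0.2184 0.2185] [[0.002, 1.0, 0.023], [-0.001, 0.023, -1.0], [-1.0, 0.002, 0.001]] F [0.8 0.9 0.4] w 0.0575 q [-0.68  0.43  0.23  1.81 -0.12  0.91 -0.37]
top (array([463.4, 486.2]), array([202.5,  52.1]), 15.78, 408, np.float64(0.0784))
(array([0., 0.]), array([0., 0.]), 0.0, 0, np.float64(nan))
(array([0., 0.]), array([0., 0.]), 0.0, 0, np.float64(nan))
offcut 0.62 [ 0.502 -0.203  0.218]
jar 0.76 [0.774 0.079 0.093]
can 0.81 [0.716 0.259 0.108]
scene (array([472.2, 380.5]), array([204.2, 220.5]), 1.76, 876, np.float64(0.0787))
(array([434.7, 380. ]), array([ 43.8, 149.7]), 1.97, 868, np.float64(0.0447))
(array([504.5, 377.9]), array([ 44.6, 150.1]), 0.85, 939, np.float64(0.0448))
offcut 0.83 [ 0.514 -0.194  0.216]
jar 0.63 [0.795 0.093 0.085]
can 0.97 [0.738 0.273 0.103]
  return _methods._mean(a, axis=axis, dtype=dtype,
  ret = ret.dtype.type(ret / rcount)
```

View pics/s8.png

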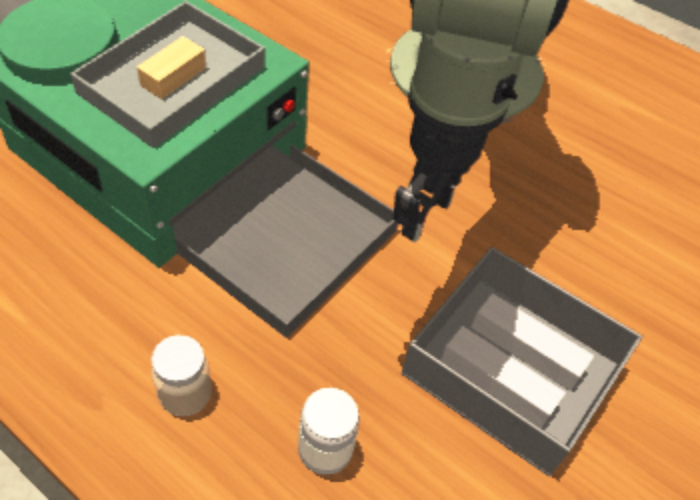

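The picture shows the offcut in the pan (172,65) and both tubes flat, side by side in the tote (545,340 and 510,370). The tray is empty, and the jar and can have not moved.

```bash
python3 -c "
from workcell import bot
print(bot.job_done())"
```

```text
the job is handed in; nothing more can be done
None
```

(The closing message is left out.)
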